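Sweep the short spacers into the counting tray's trough

ROBOT

A 6-joint arm with a two-finger parallel gripper is mounted at the origin on the work surface. World frame = base frame: x ahead of the robot, y to its left, z up, the work surface at z = 0. Lengths are in m, angles in rad, forces in N, time in s.
With the tool pointing down it reaches from about 0.225 to 0.875 m from the base axis. Payload 3.4 kg.
Tool frame: the origin (TCP) lies between the finger pads; the fingertips stand 19 mm ahead of it and the grasp point (between the pads) is the TCP; z points along the fingers, y is the line along which they close (so a half turn about z gives the same grasp; the last joint's range is limited). The gripper opens to 85 mm and grips with 20 to 120 N. Pads are 22 mm wide; open, the fingers measure 114 mm over their backs; the gripper's body (76 mm by 85 mm) begins 54 mm behind the grasp point. The pads swing forward as they close: fully open they stand 13 mm farther back than shut.
Start: joints at [-1.276, 0.276, 1.505, -0, 1.361, -0.121], TCP at [0.232, -0.526, 0.214] pointing down, gripper open.
Joint ranges: [-2.89, 2.89], [-0.75, 2.08], [0.22, 2.7], [-1.18, 4.32], [0.11, 2.71], [-2.7, 2.7]. Speed limits (rad/s): [2.57, 2.57, 3.14, 3.14, 3.14, 3.14].

INTERFACE

Orientations are given as a unit quaternion [w, x, y, z].
In Python, from rig import get_state, imaging, ticket gives the robot as it stands. The module is installed in compiled form; this text tells all that it offers.
- The arm moves only by the shell command python3 -m inch 'ROWS' [FORCE]. ROWS is JSON, a list of rows, each an object with "claw": the opening, from -1 (shut) to 1 (fully open); "travel": the shift along the world's x, y, z in units of 200 mm (1.0 is 200 mm), a list of three; "turn": the turn about the world's z in units of 180 degrees (1.0 is 180 degrees). A call has 1 to 5 rows; each row is the pose to reach, as a shift and turn from the pose commanded when the call began, turning the shorter way round; what a row does not reach only later rows make up. A row lasts 1/10 s, in which the tool goes at most 50 mm and 8.59 degrees, less where a joint would pass 70% of its speed; a pose out of reach is approached as far as the arm can. A call with a number of a shift or a turn outside -1 to 1 is refused whole. A call with a gripper value outside its range is refused whole. The fingers move at their own pace and stop on an object; FORCE is the grip in N (left out, the last holds). Time passes only in rows, so rows that repeat a pose let the fingers close. It gives the time, the measured TCP pose, the force, the opening and the grip force at its end, in the units of the state.
- get_state(): the state, without advancing time (a new reading comes with each control period).
- imaging.get_image(name): name is "scene" or "top"; returns the picture (480x640x3 uint8, red, green, blue); there is no depth.
- imaging.camera_params(name): a dict with "camera_matrix" (3x3 intrinsics, pixels), "k1" (the pictures are not rectified: a ray, as slopes to the right and down, at radius r is drawn at 1 + k1 r^2 times it, then the intrinsics apply), "cam_to_world" (4x4, takes a point from camera to world coordinates). Camera axes: x right, y down, z forward; pixel columns grow to the right and rows downward; lengths in m; the calibration is good to about 2 mm. A picture is of the moment at which its call begins. camera_params takes no time and is no camera call.
- ticket.sign_off(): hands the job in; it is judged then, once.
The state is a dict: "clock": time; "qpos": joint angles; "qd": joint speeds; "effort": joint torques, N m; "position": TCP position; "ee_rot": TCP orientation; "contact_force": force on the tool from outside, world axes, zero at the start; "moment": the same for the moment, N m; "width": finger opening in m; "gripper_force": force on a finger pad.
Only numpy, scipy, OpenCV 4.12 (cv2) and the standard library are available. Lean on these libraries where they do the work, as an engineer would, in place of code of your own. Each camera call takes 0.05 s, during which the arm holds its last target. There are 200 camera calls.

TASK

Two long brass spacers have got mixed up with the four short ones on the platform of the counting tray. With the fingertips, sweep the four short spacers off the platform's open side into the trough and leave the two long ones on the platform. Only sweep: do not grip, lift or press hard on any spacer, and leave the bottle, circuit board, stock bin and screwdriver around the tray where they are.

Things in the scene. Friction and masses are not known exactly. Their poses are not given: they have to be found in the camera images.
- tray: Dark grey parts-counting tray, 210 x 259 mm, fixed to the bench: a raised platform with a trough along its +y side. Origin on the bench top under the platform's centre. Rims 5 mm thick stand 12 mm above the platform (36 mm above the bench) along its -y, -x and +x sides; the +y side is open
- platform (a point): centre of the platform's flat upper face, 24 mm above the bench, axes as the tray's (+y points to the trough). The face spans -100 to +100 mm in x and y; at y = +100 mm a straight open edge drops 20 mm straight into the trough
- trough (a point): centre of the trough's floor, 4 mm above the bench, axes as the tray's. The floor is 200 mm long in x and 50 mm wide in y; beyond it an outer wall 4 mm thick, 36 mm above the bench. Closed at +x; at -x it runs on 39 mm into a narrowing spout with a lip 22 mm above the bench
- short0_mid (a point): brass hexagon spacer, 10 mm across flats, 25 mm long, about 14 g, one of the four short ones, to be swept into the trough. This point is its centre, 5 mm above what it lies on; its own x axis runs along its length (the spacer may roll from flat to flat about it). Lies loose, at any yaw, on the tray's platform (near its open side)
- short1_mid (a point): brass hexagon spacer, 10 mm across flats, 25 mm long, about 14 g, one of the four short ones, to be swept into the trough. This point is its centre, 5 mm above what it lies on; its own x axis runs along its length (the spacer may roll from flat to flat about it). Lies loose, at any yaw, on the tray's platform (near its open side)
- short2_mid (a point): brass hexagon spacer, 10 mm across flats, 25 mm long, about 14 g, one of the four short ones, to be swept into the trough. This point is its centre, 5 mm above what it lies on; its own x axis runs along its length (the spacer may roll from flat to flat about it). Lies loose, at any yaw, on the tray's platform (near its open side)
- short3_mid (a point): brass hexagon spacer, 10 mm across flats, 25 mm long, about 14 g, one of the four short ones, to be swept into the trough. This point is its centre, 5 mm above what it lies on; its own x axis runs along its length (the spacer may roll from flat to flat about it). Lies loose, at any yaw, on the tray's platform (near its back, -y, half)
- long0_mid (a point): brass hexagon spacer, 10 mm across flats, 50 mm long, about 28 g, one of the two long ones, to stay on the platform. This point is its centre, 5 mm above what it lies on; its own x axis runs along its length (the spacer may roll from flat to flat about it). Lies loose, at any yaw, on the tray's platform (near its back, -y, half)
- long1_mid (a point): brass hexagon spacer, 10 mm across flats, 50 mm long, about 28 g, one of the two long ones, to stay on the platform. This point is its centre, 5 mm above what it lies on; its own x axis runs along its length (the spacer may roll from flat to flat about it). Lies loose, at any yaw, on the tray's platform (near its back, -y, half)
- bottle: white bottle with black cap, 40 mm diameter, 62 mm high, standing loose on the bench beyond the tray's back rim; leave alone. Origin at the centre of its base
- board: green circuit board with parts on it, 62 x 44 mm, 12 mm high, lying loose on the bench beyond the tray's back rim; leave alone. Origin at the centre of its underside
- bin: blue open stock bin with spacers in it, 75 x 100 mm, 50 mm high, loose on the bench beyond the tray's +x rim; leave alone. Origin at the centre of its underside
- driver: black electric screwdriver, 215 mm long, 39 mm high, lying loose along its x axis on the robot's left; leave alone. Origin on the bench under its middle
Things that resemble listed ones, but are neither listed nor needed, are in the scene too. What is shaped like the part that bears long1_mid but grey or orange is not meant.

How it is judged:
By the outcome, as a careful person would: the job done as asked, in the order asked, and still so for the second after the job is handed in, with the robot touching nothing.
It also fails if it takes over 61 s, if anything falls off the work surface, if the arm or the gripper's body presses on something with over 40 N, if the wrist force passes 120 N, or if a joint passes its speed limit or range.

## Working session

There is one attempt and no reset: what is moved stays moved. The work goes in short steps, Python scripts to look and compute and a shell command to move; the robot and the scene stay as the last step left them, time stands still between calls to the robot, and variables do not carry over. Pictures are saved under pics/ and viewed, at most 10 in all, crops included, and the job is handed in when it is done.

```bash
mkdir -p pics; cat > h.py <<'E'
import numpy as np, cv2
from rig import get_state, imaging, ticket
def snap(cam,name,crop=None,scale=1):
    im=imaging.get_image(cam)[:,:,::-1].copy()
    cv2.imwrite('pics/full_'+name,im)
    if crop: x0,y0,x1,y1=crop; im=im[y0:y1,x0:x1]
    if scale!=1: im=cv2.resize(im,None,fx=scale,fy=scale,interpolation=cv2.INTER_CUBIC)
    cv2.imwrite('pics/'+name,im)
def pix2w(cam,uv,z):
    p=imaging.camera_params(cam);K=np.array(p['camera_matrix']);T=np.array(p['cam_to_world'])
    uv=np.array(uv,float).reshape(-1,1,2)
    n=cv2.undistortPoints(uv,K,np.array([p['k1'],0,0,0.])).reshape(-1,2)
    d=np.c_[n,np.ones(len(n))]@T[:3,:3].T; o=T[:3,3]
    return o+d*((z-o[2])/d[:,2])[:,None]
def w2pix(cam,P):
    p=imaging.camera_params(cam);K=np.array(p['camera_matrix']);W=np.linalg.inv(np.array(p['cam_to_world']))
    return cv2.projectPoints(np.array(P,float).reshape(-1,3),cv2.Rodrigues(W[:3,:3])[0],W[:3,3],K,np.array([p['k1'],0,0,0.]))[0].reshape(-1,2)
E
python3 - <<'E'
from h import *
snap('top','top1.png');snap('scene','scene1.png')
p=imaging.camera_params('top');print(p)
s=get_state();print(s['position'],s['ee_rot'],s['width'],s['clock'])
E
```

```text
{'camera_matrix': array([[594.11439736,   0.        , 328.339292  ],
       [  0.        , 594.11439736, 240.89731196],
       [  0.        ,   0.        ,   1.        ]]), 'k1': 0.023705154953322767, 'cam_to_world': array([[-0.01560498, -0.99645087,  0.08271727,  0.50919762],
       [-0.99983283,  0.01633915,  0.00820613,  0.10518655],
       [-0.00952853, -0.08257539, -0.99653927,  1.15107206],
       [ 0.        ,  0.        ,  0.        ,  1.        ]])}
[ 0.23209136 -0.5255344   0.21292581] [-8.16615247e-04  9.78468858e-01  2.06392884e-01 -7.38708604e-05] 0.08524721170647544 0.1
```

View pics/top1.png

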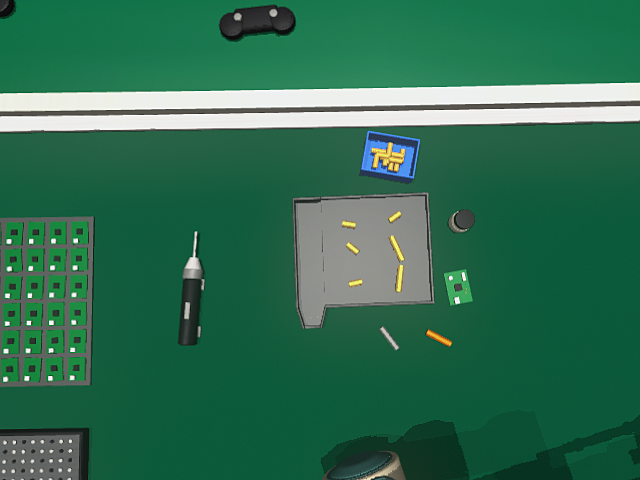

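View pics/scene1.png

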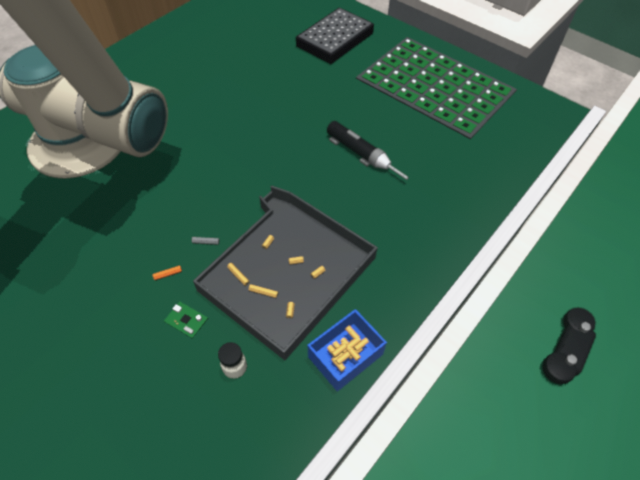

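The top view shows the tray with its trough on the left, which is world +y. The three front shorts are near (348,224), (352,248) and (355,283), and the back short is at (395,216). The longs are at (397,248) and (399,278), between the back short and the near side. Next I'll measure them.

```bash
python3 - <<'E'
from h import *
im=cv2.imread('pics/full_top1.png')
c=cv2.resize(im[185:335,285:445],None,fx=4,fy=4,interpolation=cv2.INTER_CUBIC);cv2.imwrite('pics/crop1.png',c)
hsv=cv2.cvtColor(im,cv2.COLOR_BGR2HSV)
m=cv2.inRange(hsv,(15,120,90),(35,255,255));m[:185]=0;m[325:]=0
n,l,st,ce=cv2.connectedComponentsWithStats(m)
for i in range(1,n):
    if st[i,4]<20: continue
    ys,xs=np.where(l==i)
    w=pix2w('top',np.c_[xs,ys],0.032)[:,:2]
    (c,s,a)=cv2.minAreaRect((w*1000).astype(np.float32))
    e,v=np.linalg.eigh(np.cov((w-w.mean(0)).T));d=v[:,1]
    print(ce[i].round(),'ctr',w.mean(0).round(4),'size',np.round(s,1),'yaw',np.degrees(np.arctan2(d[1],d[0])).round())
E
```

```text
[394. 217.] ctr [ 0.6464 -0.0112] size [11.  25.5] yaw 126.0
[349. 224.] ctr [0.6335 0.0757] size [24.4 10.8] yaw 82.0
[396. 248.] ctr [ 0.5868 -0.0136] size [49.7 11.2] yaw -156.0
[352. 248.] ctr [0.5881 0.0697] size [24.4 10.6] yaw 50.0
[399. 278.] ctr [ 0.5294 -0.0177] size [11.4 49.6] yaw 172.0
[355. 282.] ctr [0.5229 0.0655] size [10.3 24.3] yaw 102.0
```

View pics/crop1.png

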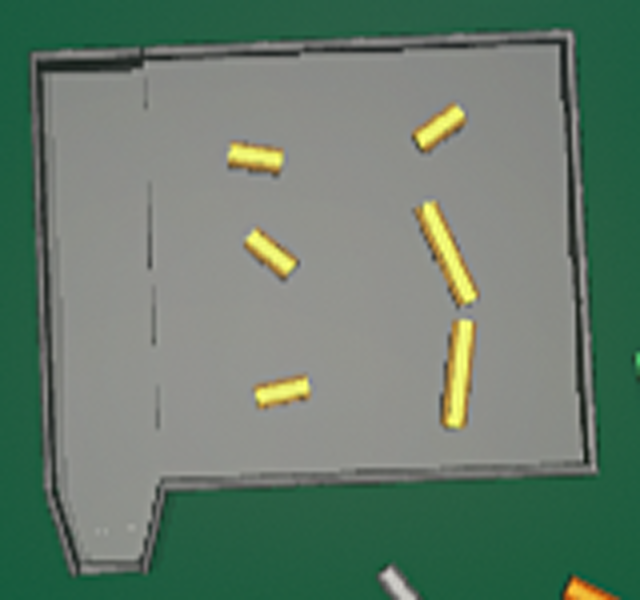

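```bash
python3 - <<'E'
from h import *
f=lambda a:np.array(a)/4.+[285,185]
c=pix2w('top',f([(570,35),(592,469)]),.036)[:,:2]; e=pix2w('top',f([(145,75),(161,455)]),.024)[:,:2]
print(c,e)
# rim outer corners: tray (105,-105), (-105,-105)
u=c[0]-c[1];print('len',np.linalg.norm(u));u/=np.linalg.norm(u);v=np.array([-u[1],u[0]])
o=c.mean(0)+.105*v
u2=e[0]-e[1];print('yaw',np.degrees(np.arctan2(u[1],u[0])),np.degrees(np.arctan2(u2[1],u2[0])),'origin',o,'edge y',(e-o)@v)
for n,x,y in [('s3',.6464,-.0112),('s0',.6335,.0757),('L',.5868,-.0136),('s1',.5881,.0697),('L',.5294,-.0177),('s2',.5229,.0655)]:
    q=np.array([x,y])-o;print(n,q@u,q@v)
print('v',v)
for n,x,y in [('s0',.6335,.0757),('s1',.5881,.0697),('s2',.5229,.0655),('s3',.6464,-.0112)]:
    q=np.array([x,y])-o;tx=q@u
    for t in (q@v-.033,.104): print(n,'tray y',round(t,3),'world',(o+u*tx+v*t).round(4))
E
```

```text
[[ 0.68814184 -0.07455074]
 [ 0.48391242 -0.07875211]] [[0.67429214 0.1269193 ]
 [0.49325359 0.12201036]]
len 0.2042726381531585
yaw 1.1785111689087282 1.5532188986459778 origin [0.58386755 0.02832637] edge y [0.09671227 0.09552787]
s3 0.06170626844889195 -0.04080413961701333
s0 0.05059630860573508 0.04634279832278717
L 0.0020695138985186217 -0.04197781193010716
s1 0.005082507476372998 0.04127782973879
L -0.05540267068775907 -0.044896373027775785
s2 -0.0601900839024083 0.03841971590294756
v [-0.02056745  0.99978847]
s0 tray y 0.013 world [0.6342 0.0427]
s0 tray y 0.104 world [0.6323 0.1333]
s1 tray y 0.008 world [0.5888 0.0367]
s1 tray y 0.104 world [0.5868 0.1324]
s2 tray y 0.005 world [0.5236 0.0325]
s2 tray y 0.104 world [0.5216 0.1311]
s3 tray y -0.074 world [ 0.6471 -0.0442]
s3 tray y 0.104 world [0.6434 0.1336]
```

```bash
python3 -m inch '[{"claw":-1,"travel":[0.67,0.945,0],"turn":0.125},{"claw":-1,"travel":[0.67,0.945,0],"turn":0.125},{"claw":-1,"travel":[0.67,0.945,0],"turn":0.125},{"claw":-1,"travel":[0.67,0.945,0],"turn":0.125},{"claw":-1,"travel":[0.67,0.945,0],"turn":0.125}]'
python3 -m inch '[{"claw":-1,"travel":[0.67,0.945,0],"turn":0.125},{"claw":-1,"travel":[0.67,0.945,0],"turn":0.125},{"claw":-1,"travel":[0.67,0.945,0],"turn":0.125},{"claw":-1,"travel":[0.67,0.945,0],"turn":0.125},{"claw":-1,"travel":[0.67,0.945,0],"turn":0.125}]'
```

```text
clock: 0.6
position: [0.3673, -0.3338, 0.2134]
ee_rot: [-0.001, 0.919, 0.394, 0.0]
contact_force: [0.3, -0.3, -0.3]
width: 0.0126
gripper_force: 0.0
clock: 1.1
position: [0.5015, -0.1449, 0.2134]
ee_rot: [-0.0, 0.824, 0.566, 0.0]
contact_force: [-0.1, -1.1, -0.0]
width: 0.0003
gripper_force: 0.0
```

```bash
python3 -m inch '[{"claw":-1,"travel":[0.66,0.93,0],"turn":0.125},{"claw":-1,"travel":[0.66,0.93,0],"turn":0.125},{"claw":-1,"travel":[0.66,0.93,0],"turn":0.125},{"claw":-1,"travel":[0.66,0.93,0],"turn":0.125},{"claw":-1,"travel":[0.66,0.93,0],"turn":0.125}]'
python3 -m inch '[{"claw":-1,"travel":[0,0,-0.2],"turn":0},{"claw":-1,"travel":[0,0,-0.4],"turn":0},{"claw":-1,"travel":[0,0,-0.55],"turn":0},{"claw":-1,"travel":[0,0,-0.65],"turn":0},{"claw":-1,"travel":[0,0,-0.65],"turn":0}]'
python3 - <<'E'
from h import *
snap('top','top2.png',(285,165,485,315),4)
s=get_state();print(s['position'],s['qpos'])
E
```

```text
clock: 1.6
position: [0.6338, 0.0416, 0.2129]
ee_rot: [-0.0, 0.698, 0.716, 0.0]
contact_force: [0.4, -0.6, 0.2]
width: -0.0
gripper_force: 0.0
clock: 2.1
position: [0.6292, 0.0382, 0.0798]
ee_rot: [-0.003, 0.699, 0.715, -0.003]
contact_force: [0.2, -0.5, -0.3]
width: 0.0001
gripper_force: 0.0
[0.63090471 0.03804959 0.08201228] [-4.97903291e-02  4.55906737e-01  1.56637445e+00  6.99165717e-06
  1.12341067e+00 -7.29039200e-02]
```

View pics/top2.png

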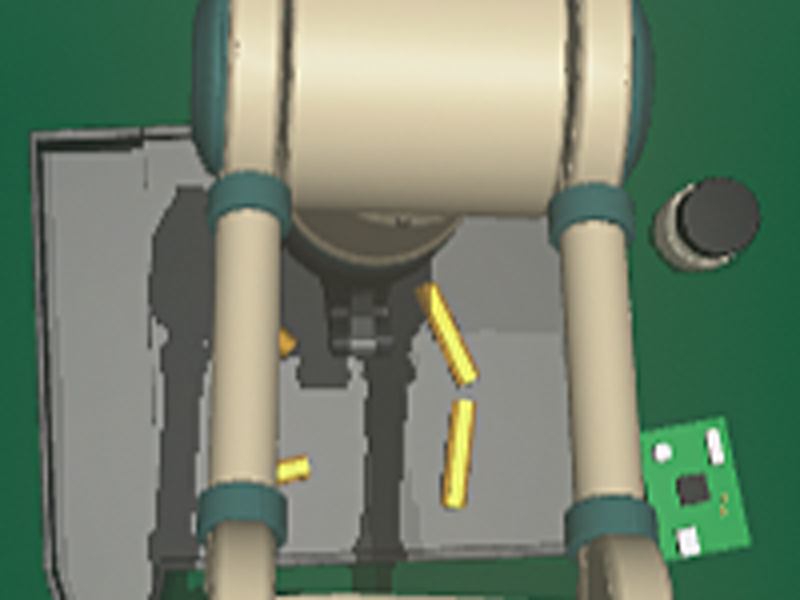

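The arm hides the front shorts, but the fingers are behind s0 and clear of the longs. I'll lower them and sweep.

```bash
python3 -m inch '[{"claw":-1,"travel":[0,0,-0.09],"turn":0},{"claw":-1,"travel":[0,0,-0.16],"turn":0},{"claw":-1,"travel":[0,0,-0.18],"turn":0},{"claw":-1,"travel":[0,0,-0.18],"turn":0},{"claw":-1,"travel":[0,0,-0.18],"turn":0}]'
```

```text
clock: 2.65
position: [0.6329, 0.0379, 0.0485]
ee_rot: [0.001, 0.699, 0.715, 0.0]
contact_force: [-0.0, 0.9, -0.3]
width: 0.0
gripper_force: 0.0
```

```bash
python3 -m inch '[{"claw":-1,"travel":[0,0.03,-0.012],"turn":0},{"claw":-1,"travel":[-0.001,0.08,-0.012],"turn":0},{"claw":-1,"travel":[-0.002,0.13,-0.012],"turn":0},{"claw":-1,"travel":[-0.004,0.18,-0.012],"turn":0},{"claw":-1,"travel":[-0.005,0.23,-0.012],"turn":0}]'
python3 -m inch '[{"claw":-1,"travel":[-0.001,0.05,0],"turn":0},{"claw":-1,"travel":[-0.002,0.1,0],"turn":0},{"claw":-1,"travel":[-0.003,0.15,0],"turn":0},{"claw":-1,"travel":[-0.004,0.2,0],"turn":0},{"claw":-1,"travel":[-0.004,0.2,0],"turn":0}]'
```

```text
clock: 3.15
position: [0.6312, 0.0853, 0.0454]
ee_rot: [0.0, 0.699, 0.715, 0.0]
contact_force: [-0.3, 0.2, -0.0]
width: 0.0
gripper_force: 0.0
clock: 3.65
position: [0.6304, 0.1255, 0.0453]
ee_rot: [-0.0, 0.698, 0.716, 0.0]
contact_force: [0.1, -0.4, -0.7]
width: 0.0003
gripper_force: 0.0
```

```bash
python3 -m inch '[{"claw":-1,"travel":[0,0,0.2],"turn":0},{"claw":-1,"travel":[-0.1,-0.22,0.2],"turn":0},{"claw":-1,"travel":[-0.208,-0.445,0.2],"turn":0},{"claw":-1,"travel":[-0.208,-0.445,0.2],"turn":0},{"claw":-1,"travel":[-0.208,-0.445,0.2],"turn":0}]'
python3 -m inch '[{"claw":-1,"travel":[0,0,-0.1],"turn":0},{"claw":-1,"travel":[0,0,-0.17],"turn":0},{"claw":-1,"travel":[0,0,-0.2],"turn":0},{"claw":-1,"travel":[0,0,-0.2],"turn":0},{"claw":-1,"travel":[0,0,-0.2],"turn":0}]'
python3 -m inch '[{"claw":-1,"travel":[0,0.03,0],"turn":0},{"claw":-1,"travel":[-0.001,0.08,0],"turn":0},{"claw":-1,"travel":[-0.002,0.13,0],"turn":0},{"claw":-1,"travel":[-0.004,0.18,0],"turn":0},{"claw":-1,"travel":[-0.005,0.23,0],"turn":0}]'
python3 -m inch '[{"claw":-1,"travel":[-0.001,0.05,0],"turn":0},{"claw":-1,"travel":[-0.002,0.1,0],"turn":0},{"claw":-1,"travel":[-0.003,0.15,0],"turn":0},{"claw":-1,"travel":[-0.004,0.2,0],"turn":0},{"claw":-1,"travel":[-0.004,0.2,0],"turn":0}]'
```

```text
clock: 4.15
position: [0.5887, 0.0338, 0.0856]
ee_rot: [0.0, 0.7, 0.714, 0.0]
contact_force: [0.2, 0.8, -0.1]
width: -0.0002
gripper_force: 0.0
clock: 4.65
position: [0.5896, 0.0355, 0.0456]
ee_rot: [0.0, 0.699, 0.715, 0.0]
contact_force: [1.1, -0.5, -0.3]
width: 0.0002
gripper_force: 0.0
clock: 5.15
position: [0.5878, 0.0822, 0.0455]
ee_rot: [0.0, 0.699, 0.715, 0.0]
contact_force: [0.2, -0.3, 0.5]
width: -0.0
gripper_force: 0.0
clock: 5.65
position: [0.587, 0.1223, 0.0453]
ee_rot: [-0.0, 0.698, 0.716, 0.0]
contact_force: [0.3, -0.2, -0.3]
width: -0.0002
gripper_force: 0.0
```

```bash
python3 -m inch '[{"claw":-1,"travel":[0,0,0.2],"turn":0},{"claw":-1,"travel":[-0.15,-0.21,0.2],"turn":0},{"claw":-1,"travel":[-0.318,-0.445,0.2],"turn":0},{"claw":-1,"travel":[-0.318,-0.445,0.2],"turn":0},{"claw":-1,"travel":[-0.318,-0.445,0.2],"turn":0}]'
python3 -m inch '[{"claw":-1,"travel":[0,0,-0.1],"turn":0},{"claw":-1,"travel":[0,0,-0.17],"turn":0},{"claw":-1,"travel":[0,0,-0.2],"turn":0},{"claw":-1,"travel":[0,0,-0.2],"turn":0},{"claw":-1,"travel":[0,0,-0.2],"turn":0}]'
python3 -m inch '[{"claw":-1,"travel":[0,0.03,0],"turn":0},{"claw":-1,"travel":[-0.001,0.08,0],"turn":0},{"claw":-1,"travel":[-0.002,0.13,0],"turn":0},{"claw":-1,"travel":[-0.004,0.18,0],"turn":0},{"claw":-1,"travel":[-0.005,0.23,0],"turn":0}]'
python3 -m inch '[{"claw":-1,"travel":[-0.001,0.05,0],"turn":0},{"claw":-1,"travel":[-0.002,0.1,0],"turn":0},{"claw":-1,"travel":[-0.003,0.15,0],"turn":0},{"claw":-1,"travel":[-0.004,0.2,0],"turn":0},{"claw":-1,"travel":[-0.004,0.2,0],"turn":0}]'
python3 -m inch '[{"claw":-1,"travel":[0,0,0.25],"turn":0},{"claw":-1,"travel":[0,0,0.45],"turn":0},{"claw":-1,"travel":[0,0,0.45],"turn":0}]'
python3 - <<'E'
from h import *
snap('scene','scene2.png',(160,160,400,360),3)
E
```

```text
clock: 6.15
position: [0.5225, 0.0306, 0.0856]
ee_rot: [0.0, 0.7, 0.714, -0.0]
contact_force: [-0.1, -0.1, 0.4]
width: 0.0
gripper_force: 0.0
clock: 6.65
position: [0.5244, 0.0324, 0.0456]
ee_rot: [0.0, 0.699, 0.715, 0.0]
contact_force: [0.2, -0.1, 0.7]
width: -0.0001
gripper_force: 0.0
clock: 7.15
position: [0.5224, 0.0791, 0.0455]
ee_rot: [0.0, 0.699, 0.715, 0.0]
contact_force: [0.7, -0.0, 0.1]
width: 0.0002
gripper_force: 0.0
clock: 7.65
position: [0.5216, 0.1192, 0.0453]
ee_rot: [-0.0, 0.698, 0.716, 0.0]
contact_force: [-0.3, -0.2, -0.5]
width: -0.0002
gripper_force: 0.0
clock: 7.95
position: [0.5261, 0.1182, 0.141]
ee_rot: [0.004, 0.699, 0.715, 0.005]
contact_force: [1.4, 0.4, 0.1]
width: 0.0004
gripper_force: 0.0
```

View pics/scene2.png

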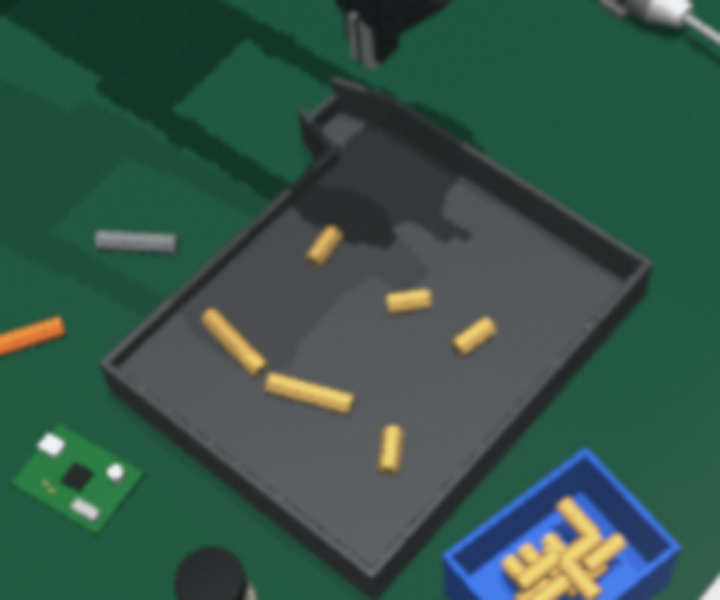

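All three front shorts are unmoved, at crop (325,245), (408,300) and (475,335). The sweeps missed them. I'll check where the fingertips really are by comparing the picture with the projected tip.

```bash
python3 - <<'E'
from h import *
s=get_state();P=s['position'];print(P)
for z in (.019,0,-.019,): print((w2pix('scene',P-[0,0,z])[0]-[160,160])*3)
im=cv2.imread('pics/full_top1.png')
for n,P in [('s0',(.6335,.0757,.029)),('s1',(.5881,.0697,.029)),('s2',(.5229,.0655,.029)),('s3',(.6464,-.0112,.029)),('L',(.5868,-.0136,.029))]:
    print(n,(w2pix('scene',P)[0]-[160,160])*3, w2pix('top',P)[0])
E
```

```text
[0.52400206 0.11793446 0.13827653]
[370.47806887  99.96941467]
[368.74616627  78.47802241]
[366.95299784  56.20558397]
s0 [467.66180787 333.5720473 ] [348.4736547  224.21023624]
s1 [403.25862793 298.02435715] [352.08586977 248.0059933 ]
s2 [319.11481515 244.26077475] [354.97418123 282.5046577 ]
s3 [385.18055631 447.41296528] [394.12082808 216.69401794]
L [305.38443254 390.03411226] [396.17052377 247.97819435]
```

The spacer positions agree between the two cameras, but the fingertips (crop 370,67) appear about 30 mm higher than the state implies. I'll take a closer look.

```bash
python3 -m inch '[{"claw":-1,"travel":[0,0,0],"turn":0},{"claw":-1,"travel":[0,0,0],"turn":0},{"claw":-1,"travel":[0,0,0],"turn":0}]'; python3 - <<'E'
from h import *
snap('scene','scene3.png',(220,110,340,200),6)
s=get_state();P=s['position'];print(P,s['width'],s['ee_rot'])
for z in (.019,0,-.019,): print((w2pix('scene',P-[0,0,z])[0]-[220,110])*6)
E
```

```text
clock: 8.3
position: [0.5206, 0.1177, 0.1338]
ee_rot: [-0.001, 0.699, 0.715, -0.001]
contact_force: [0.9, 0.1, -0.3]
width: -0.0002
gripper_force: 0.0
[0.52077581 0.11778681 0.13395434] -0.00011363760111597515 [-0.00087676  0.69895266  0.71516661 -0.0010639 ]
[373.17619217 504.25644598]
[369.59183836 461.58009363]
[365.88134646 417.36098876]
```

View pics/scene3.png

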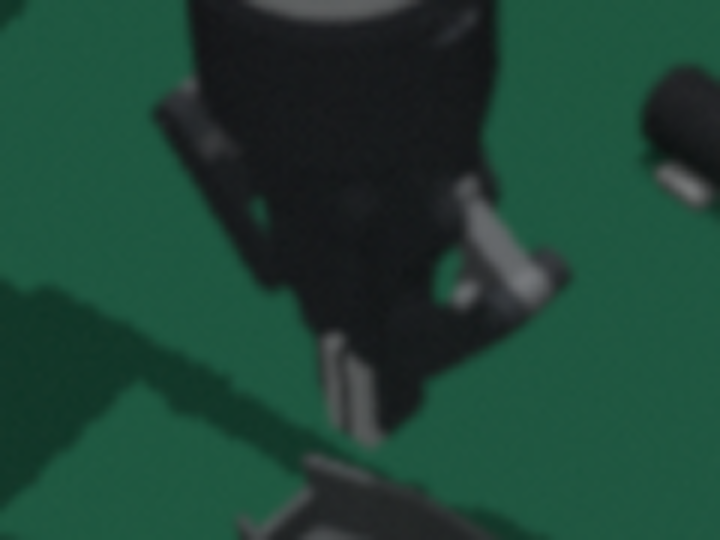

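The tips sit about 25–28 mm higher than stated, near crop (375,440), so the fingers passed over the spacers. I'll go back behind s2 and lower in small steps, watching the force.

```bash
python3 -m inch '[{"claw":-1,"travel":[0.006,-0.22,0],"turn":0},{"claw":-1,"travel":[0.012,-0.43,0],"turn":0},{"claw":-1,"travel":[0.012,-0.43,-0.22],"turn":0},{"claw":-1,"travel":[0.012,-0.43,-0.44],"turn":0},{"claw":-1,"travel":[0.012,-0.43,-0.44],"turn":0}]'
python3 -m inch '[{"claw":-1,"travel":[0,0,-0.03],"turn":0},{"claw":-1,"travel":[0,0,-0.05],"turn":0},{"claw":-1,"travel":[0,0,-0.06],"turn":0},{"claw":-1,"travel":[0,0,-0.06],"turn":0}]'
python3 - <<'E'
from h import *
snap('scene','scene4.png',(200,170,320,260),6)
s=get_state();P=s['position'];print(P,s['contact_force'])
for z in (.019,0,-.019,): print((w2pix('scene',P-[0,0,z])[0]-[200,170])*6)
E
```

```text
clock: 8.85
position: [0.5185, 0.0318, 0.0421]
ee_rot: [-0.005, 0.699, 0.715, -0.004]
contact_force: [-1.7, 0.6, 0.2]
width: 0.0002
gripper_force: 0.0
clock: 9.25
position: [0.5249, 0.0322, 0.0364]
ee_rot: [0.001, 0.699, 0.715, 0.001]
contact_force: [-0.6, 0.5, -0.3]
width: 0.0001
gripper_force: 0.0
[0.52482836 0.03211277 0.03635848] [ 0.38306838  0.08239919 -0.51355164]
[330.4935593  522.50702074]
[324.25884695 488.24852763]
[317.81136823 452.79493044]
```

View pics/scene4.png

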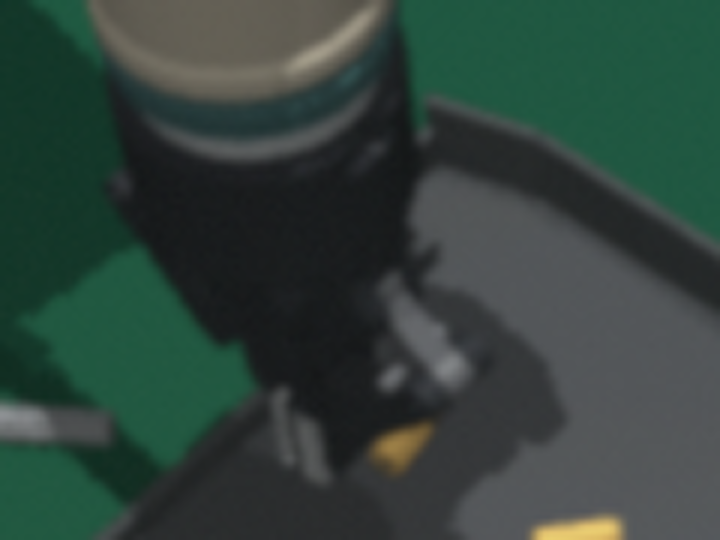

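The tips, at (325,480), appear roughly level with the nominal TCP, still well above the platform. s2 is visible just ahead at (400,450). I'll keep lowering carefully.

```bash
python3 -m inch '[{"claw":-1,"travel":[0,0,-0.01],"turn":0},{"claw":-1,"travel":[0,0,-0.02],"turn":0},{"claw":-1,"travel":[0,0,-0.02],"turn":0}]'; python3 -m inch '[{"claw":-1,"travel":[0,0,-0.01],"turn":0},{"claw":-1,"travel":[0,0,-0.015],"turn":0},{"claw":-1,"travel":[0,0,-0.015],"turn":0}]'; python3 - <<'E'
from h import *
snap('scene','scene5.png',(200,170,320,260),6)
s=get_state();P=s['position'];print(P,s['contact_force'])
E
```

```text
clock: 9.6
position: [0.5239, 0.032, 0.0312]
ee_rot: [-0.0, 0.699, 0.715, -0.0]
contact_force: [0.0, -0.4, 0.3]
width: 0.0002
gripper_force: 0.0
clock: 9.9
position: [0.5239, 0.032, 0.0281]
ee_rot: [-0.0, 0.699, 0.715, -0.0]
contact_force: [-0.1, -0.4, 0.1]
width: -0.0002
gripper_force: 0.0
[0.52394093 0.03194358 0.02817423] [-0.62809725 -0.05825562 -0.02919479]
```

View pics/scene5.png

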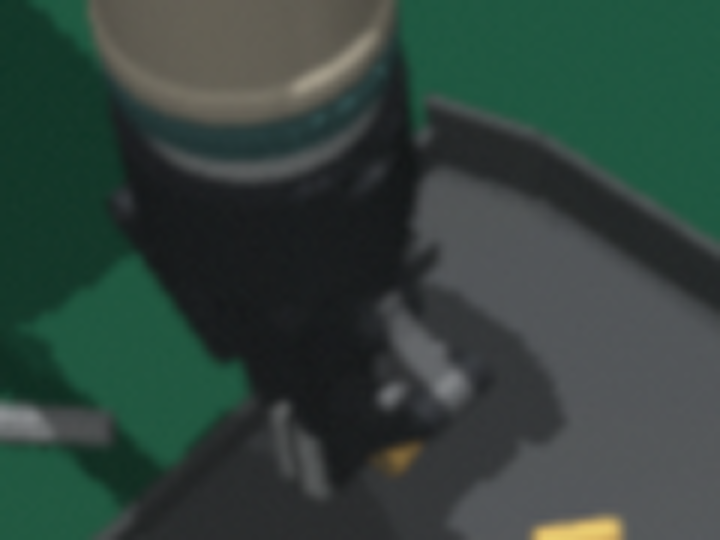

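```bash
for i in 1; do python3 -m inch '[{"claw":-1,"travel":[0,0,-0.01],"turn":0},{"claw":-1,"travel":[0,0,-0.015],"turn":0},{"claw":-1,"travel":[0,0,-0.015],"turn":0}]'; python3 -m inch '[{"claw":-1,"travel":[0,0,-0.01],"turn":0},{"claw":-1,"travel":[0,0,-0.01],"turn":0}]' ; done
```

```text
clock: 10.25
position: [0.5239, 0.032, 0.0251]
ee_rot: [-0.0, 0.699, 0.715, -0.0]
contact_force: [-0.1, -0.4, 1.0]
width: 0.0
gripper_force: 0.0
clock: 10.45
position: [0.5239, 0.032, 0.0231]
ee_rot: [-0.0, 0.699, 0.715, -0.0]
contact_force: [0.4, 0.3, -1.5]
width: -0.0003
gripper_force: 0.0
```

```bash
python3 -m inch '[{"claw":-1,"travel":[0,0,-0.01],"turn":0},{"claw":-1,"travel":[0,0,-0.01],"turn":0}]'; python3 - <<'E'
from h import *
snap('scene','scene6.png',(200,170,320,260),6)
s=get_state();P=s['position'];print(P,s['contact_force'])
for z in (.019,0,-.019,): print((w2pix('scene',P-[0,0,z])[0]-[200,170])*6)
E
```

```text
clock: 10.65
position: [0.5239, 0.032, 0.0211]
ee_rot: [-0.0, 0.699, 0.715, -0.0]
contact_force: [0.2, 0.2, -0.1]
width: -0.0003
gripper_force: 0.0
[0.52393517 0.03197948 0.0211753 ] [-0.03389479 -0.03646213 -0.12985169]
[332.94669341 547.75657828]
[326.83635984 514.39862722]
[320.5202063  479.89242509]
```

View pics/scene6.png

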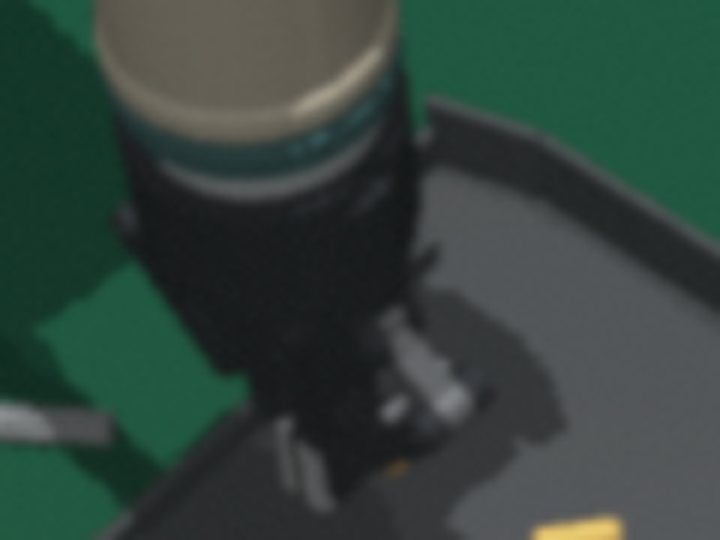

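```bash
python3 -m inch '[{"claw":-1,"travel":[0,0,-0.005],"turn":0},{"claw":-1,"travel":[0,0,-0.005],"turn":0}]';python3 -m inch '[{"claw":-1,"travel":[0,0,-0.005],"turn":0},{"claw":-1,"travel":[0,0,-0.005],"turn":0}]'
```

```text
clock: 10.9
position: [0.524, 0.032, 0.0202]
ee_rot: [-0.0, 0.699, 0.715, -0.0]
contact_force: [0.6, 0.2, -0.0]
width: 0.0002
gripper_force: 0.0
clock: 11.1
position: [0.524, 0.032, 0.0192]
ee_rot: [-0.0, 0.699, 0.715, -0.0]
contact_force: [0.0, -0.4, 0.2]
width: -0.0002
gripper_force: 0.0
```

```bash
python3 -m inch '[{"claw":-1,"travel":[0,0,-0.005],"turn":0},{"claw":-1,"travel":[0,0,-0.005],"turn":0}]';python3 -m inch '[{"claw":-1,"travel":[0,0,-0.005],"turn":0},{"claw":-1,"travel":[0,0,-0.005],"turn":0}]'
```

```text
clock: 11.3
position: [0.524, 0.032, 0.0182]
ee_rot: [-0.0, 0.699, 0.715, -0.0]
contact_force: [-0.5, -0.3, -0.5]
width: 0.0004
gripper_force: 0.0
clock: 11.5
position: [0.524, 0.032, 0.0172]
ee_rot: [-0.0, 0.699, 0.715, -0.0]
contact_force: [-0.2, 0.3, -0.4]
width: -0.0
gripper_force: 0.0
```

```bash
python3 -m inch '[{"claw":-1,"travel":[0,0,-0.005],"turn":0},{"claw":-1,"travel":[0,0,-0.005],"turn":0}]';python3 -m inch '[{"claw":-1,"travel":[0,0,-0.005],"turn":0},{"claw":-1,"travel":[0,0,-0.005],"turn":0}]'
```

```text
clock: 11.7
position: [0.5239, 0.032, 0.0162]
ee_rot: [-0.0, 0.699, 0.715, -0.0]
contact_force: [-0.1, -0.2, -0.2]
width: -0.0002
gripper_force: 0.0
clock: 11.9
position: [0.524, 0.032, 0.0152]
ee_rot: [-0.0, 0.699, 0.715, -0.0]
contact_force: [0.7, -0.0, -0.3]
width: -0.0002
gripper_force: 0.0
```

```bash
python3 -m inch '[{"claw":-1,"travel":[0,0,-0.005],"turn":0},{"claw":-1,"travel":[0,0,-0.005],"turn":0}]';python3 -m inch '[{"claw":-1,"travel":[0,0,-0.005],"turn":0},{"claw":-1,"travel":[0,0,-0.005],"turn":0}]'
```

```text
clock: 12.1
position: [0.524, 0.032, 0.0142]
ee_rot: [-0.0, 0.699, 0.715, -0.0]
contact_force: [-0.2, 0.5, 0.1]
width: -0.0002
gripper_force: 0.0
clock: 12.3
position: [0.524, 0.032, 0.0132]
ee_rot: [-0.0, 0.699, 0.715, -0.0]
contact_force: [0.6, 0.2, -0.0]
width: 0.0
gripper_force: 0.0
```

```bash
python3 - <<'E'
from h import *
print(np.array(imaging.camera_params('scene')['cam_to_world'])[:3,3])
for nm,P,px,off in [('3',(.5208,.1178,.134),(357,435),(220,110)),('6',(.5239,.032,.0211),(307,500),(200,170))]:
    for dy in (-.011,0):
        q=np.array(px)/6+off
        zs=np.arange(-.03,.06,.002);pp=w2pix('scene',[(P[0],P[1]+dy,P[2]+z) for z in zs])
        i=np.argmin(np.linalg.norm(pp-q,axis=1));print(nm,dy,'tip-TCP',zs[i],pp[i]-q)
E
```

```text
[ 0.93508193 -0.28041414  0.80334814]
3 -0.011 tip-TCP 0.020000000000000046 [-2.98835721  0.44344017]
3 0 tip-TCP 0.012000000000000038 [ 1.72487788 -0.20915754]
6 -0.011 tip-TCP 0.020000000000000046 [-2.11956646  0.27675713]
6 0 tip-TCP 0.010000000000000037 [ 2.75450926 -0.5976277 ]
```

The tips are about 15–20 mm above the reported TCP, so contact should come at a reported z of roughly 0.005–0.01.

```bash
python3 -m inch '[{"claw":-1,"travel":[0,0,-0.005],"turn":0},{"claw":-1,"travel":[0,0,-0.01],"turn":0},{"claw":-1,"travel":[0,0,-0.01],"turn":0}]';python3 -m inch '[{"claw":-1,"travel":[0,0,-0.005],"turn":0},{"claw":-1,"travel":[0,0,-0.01],"turn":0},{"claw":-1,"travel":[0,0,-0.01],"turn":0}]'
```

```text
clock: 12.6
position: [0.5239, 0.032, 0.0111]
ee_rot: [-0.0, 0.699, 0.715, -0.0]
contact_force: [0.1, -0.7, 0.5]
width: 0.0003
gripper_force: 0.0
clock: 12.9
position: [0.5239, 0.032, 0.0092]
ee_rot: [-0.0, 0.699, 0.715, -0.0]
contact_force: [-0.1, 0.5, 0.6]
width: -0.0001
gripper_force: 0.0
```

```bash
python3 -m inch '[{"claw":-1,"travel":[0,0,-0.005],"turn":0},{"claw":-1,"travel":[0,0,-0.01],"turn":0},{"claw":-1,"travel":[0,0,-0.01],"turn":0}]';python3 -m inch '[{"claw":-1,"travel":[0,0,-0.005],"turn":0},{"claw":-1,"travel":[0,0,-0.005],"turn":0}]'
```

```text
clock: 13.2
position: [0.5239, 0.032, 0.0072]
ee_rot: [-0.0, 0.699, 0.715, -0.0]
contact_force: [-0.4, 0.6, 0.2]
width: 0.0005
gripper_force: 0.0
clock: 13.4
position: [0.5242, 0.0319, 0.0065]
ee_rot: [0.0, 0.699, 0.715, 0.0]
contact_force: [0.3, 0.0, 1.0]
width: 0.0002
gripper_force: 0.8
```

```bash
python3 -m inch '[{"claw":-1,"travel":[0,0,-0.005],"turn":0},{"claw":-1,"travel":[0,0,-0.005],"turn":0}]'
```

```text
clock: 13.6
position: [0.5242, 0.032, 0.0064]
ee_rot: [0.0, 0.699, 0.715, 0.0]
contact_force: [-2.3, 0.2, 8.9]
width: 0.0
gripper_force: 4.6
```

Contact came at a reported z of 0.0065, so I'll work at 0.009 and sweep s2.

```bash
python3 -m inch '[{"claw":-1,"travel":[0,0,0.019],"turn":0},{"claw":-1,"travel":[0,0.04,0.019],"turn":0},{"claw":-1,"travel":[-0.001,0.08,0.019],"turn":0},{"claw":-1,"travel":[-0.002,0.12,0.019],"turn":0},{"claw":-1,"travel":[-0.002,0.12,0.019],"turn":0}]'
cat >> h.py <<'E'
def look(cam='scene'):
    im=imaging.get_image(cam)[:,:,::-1].copy();cv2.imwrite('pics/last_%s.png'%cam,im)
    hsv=cv2.cvtColor(im,cv2.COLOR_BGR2HSV)
    m=cv2.inRange(hsv,(12,90,60),(35,255,255))
    n,l,st,ce=cv2.connectedComponentsWithStats(m)
    for i in range(1,n):
        if st[i,4]<15: continue
        ys,xs=np.where(l==i);uv=np.c_[xs,ys]
        w=pix2w(cam,uv,0.030)[:,:2]
        if not(.46<w.mean(0)[0]<.70 and -.09<w.mean(0)[1]<.2): continue
        z=.010;w2=pix2w(cam,uv,z)[:,:2]
        s=cv2.minAreaRect((w*1000).astype(np.float32))
        print('plat',w.mean(0).round(3),np.round(s[1]),'| if in trough',w2.mean(0).round(3),'area',st[i,4])
    print(get_state()['position'])
E
python3 -c "from h import *;look()"
```

```text
clock: 14.1
position: [0.5233, 0.0573, 0.0088]
ee_rot: [-0.0, 0.698, 0.716, -0.0]
contact_force: [-0.7, -0.4, -0.9]
width: 0.0003
gripper_force: 0.0
plat [0.591 0.07 ] [27. 14.] | if in trough [0.582 0.079] area 102
plat [ 0.531 -0.018] [13. 54.] | if in trough [ 0.521 -0.011] area 183
plat [0.637 0.077] [27. 13.] | if in trough [0.629 0.086] area 95
plat [ 0.589 -0.014] [52. 13.] | if in trough [ 0.58  -0.007] area 203
plat [ 0.649 -0.011] [12. 28.] | if in trough [ 0.642 -0.004] area 107
[0.52339796 0.05679326 0.00888527]
```

```bash
python3 -m inch '[{"claw":-1,"travel":[-0.001,0.04,0],"turn":0},{"claw":-1,"travel":[-0.002,0.08,0],"turn":0},{"claw":-1,"travel":[-0.003,0.12,0],"turn":0},{"claw":-1,"travel":[-0.004,0.16,0],"turn":0},{"claw":-1,"travel":[-0.005,0.2,0],"turn":0}]'
python3 -m inch '[{"claw":-1,"travel":[-0.001,0.05,0],"turn":0},{"claw":-1,"travel":[-0.002,0.1,0],"turn":0},{"claw":-1,"travel":[-0.003,0.13,0],"turn":0},{"claw":-1,"travel":[-0.003,0.13,0],"turn":0}]'
python3 -c "from h import *;look()"
python3 -m inch '[{"claw":-1,"travel":[0,0,0.1],"turn":0},{"claw":-1,"travel":[0,0,0.25],"turn":0},{"claw":-1,"travel":[0,0,0.25],"turn":0}]'
python3 -c "from h import *;look()"
```

```text
clock: 14.65
position: [0.5226, 0.0968, 0.0091]
ee_rot: [0.0, 0.699, 0.715, 0.0]
contact_force: [-0.6, -0.3, -0.2]
width: -0.0
gripper_force: 0.0
clock: 15.05
position: [0.522, 0.1229, 0.0091]
ee_rot: [0.0, 0.698, 0.716, 0.0]
contact_force: [-0.2, -0.3, -0.1]
width: -0.0001
gripper_force: 0.0
plat [0.537 0.143] [10. 21.] | if in trough [0.527 0.154] area 43
plat [0.591 0.07 ] [26. 14.] | if in trough [0.582 0.079] area 97
plat [ 0.532 -0.018] [13. 55.] | if in trough [ 0.521 -0.011] area 183
plat [0.637 0.077] [27. 13.] | if in trough [0.629 0.086] area 95
plat [ 0.589 -0.014] [52. 13.] | if in trough [ 0.58  -0.007] area 203
plat [ 0.649 -0.011] [12. 28.] | if in trough [ 0.642 -0.004] area 107
[0.5219629  0.12240855 0.00907647]
clock: 15.4
position: [0.5251, 0.1219, 0.0625]
ee_rot: [0.003, 0.699, 0.715, 0.003]
contact_force: [1.0, 0.7, -0.6]
width: -0.0003
gripper_force: 0.0
plat [0.535 0.148] [12. 31.] | if in trough [0.525 0.159] area 86
plat [0.591 0.07 ] [26. 14.] | if in trough [0.582 0.079] area 97
plat [ 0.531 -0.017] [13. 54.] | if in trough [ 0.521 -0.011] area 183
plat [0.637 0.077] [27. 13.] | if in trough [0.629 0.086] area 95
plat [ 0.589 -0.014] [52. 13.] | if in trough [ 0.58  -0.007] area 204
plat [ 0.649 -0.011] [12. 28.] | if in trough [ 0.642 -0.004] area 106
[0.52374702 0.12178224 0.06084654]
```

s2 is in the trough. Next is s1.

```bash
python3 -m inch '[{"claw":-1,"travel":[0.16,-0.21,0],"turn":0},{"claw":-1,"travel":[0.336,-0.435,0],"turn":0},{"claw":-1,"travel":[0.336,-0.435,0],"turn":0},{"claw":-1,"travel":[0.336,-0.435,-0.1],"turn":0},{"claw":-1,"travel":[0.336,-0.435,-0.18],"turn":0}]'
python3 -m inch '[{"claw":-1,"travel":[0,0,-0.04],"turn":0},{"claw":-1,"travel":[0,0,-0.07],"turn":0},{"claw":-1,"travel":[0,0,-0.07],"turn":0},{"claw":-1,"travel":[0,0,-0.07],"turn":0}]'
python3 -m inch '[{"claw":-1,"travel":[0,0.03,0],"turn":0},{"claw":-1,"travel":[-0.001,0.07,0],"turn":0},{"claw":-1,"travel":[-0.002,0.11,0],"turn":0},{"claw":-1,"travel":[-0.003,0.15,0],"turn":0},{"claw":-1,"travel":[-0.004,0.19,0],"turn":0}]'
python3 -c "from h import *;look()"
```

```text
clock: 15.95
position: [0.5884, 0.0343, 0.0215]
ee_rot: [-0.001, 0.7, 0.715, -0.001]
contact_force: [-0.9, 0.7, -0.6]
width: 0.0001
gripper_force: 0.0
clock: 16.35
position: [0.5895, 0.0351, 0.0094]
ee_rot: [0.0, 0.699, 0.715, 0.0]
contact_force: [-0.1, -0.3, -0.6]
width: -0.0002
gripper_force: 0.0
clock: 16.85
position: [0.5884, 0.0739, 0.0093]
ee_rot: [0.0, 0.699, 0.715, 0.0]
contact_force: [0.5, 0.6, 0.1]
width: -0.0005
gripper_force: 0.1
plat [0.607 0.09 ] [ 8. 11.] | if in trough [0.599 0.099] area 22
plat [ 0.531 -0.018] [13. 55.] | if in trough [ 0.521 -0.011] area 181
plat [0.637 0.076] [27. 13.] | if in trough [0.629 0.086] area 98
plat [ 0.589 -0.014] [52. 13.] | if in trough [ 0.58  -0.007] area 207
plat [ 0.649 -0.01 ] [12. 28.] | if in trough [ 0.641 -0.004] area 106
[0.58830295 0.07511641 0.00923545]
```

```bash
python3 -m inch '[{"claw":-1,"travel":[0.01,0.04,0],"turn":0},{"claw":-1,"travel":[0.02,0.08,0],"turn":0},{"claw":-1,"travel":[0.022,0.12,0],"turn":0},{"claw":-1,"travel":[0.022,0.16,0],"turn":0},{"claw":-1,"travel":[0.022,0.2,0],"turn":0}]'
python3 -m inch '[{"claw":-1,"travel":[0,0.04,0],"turn":0},{"claw":-1,"travel":[0,0.055,0],"turn":0},{"claw":-1,"travel":[0,0.055,0],"turn":0},{"claw":-1,"travel":[0,0.055,0.1],"turn":0},{"claw":-1,"travel":[0,0.055,0.25],"turn":0}]'
python3 -c "from h import *;look()"
```

```text
clock: 17.4
position: [0.5928, 0.1136, 0.009]
ee_rot: [-0.0, 0.699, 0.715, -0.0]
contact_force: [-0.1, 0.1, 0.5]
width: -0.0003
gripper_force: 0.1
clock: 17.9
position: [0.591, 0.1235, 0.0577]
ee_rot: [-0.002, 0.699, 0.715, -0.002]
contact_force: [0.1, 0.2, -1.1]
width: 0.0
gripper_force: 0.0
plat [0.535 0.149] [12. 30.] | if in trough [0.524 0.16 ] area 87
plat [0.609 0.126] [13. 29.] | if in trough [0.6   0.137] area 92
plat [ 0.532 -0.017] [13. 54.] | if in trough [ 0.521 -0.011] area 186
plat [0.637 0.077] [28. 13.] | if in trough [0.629 0.086] area 99
plat [ 0.589 -0.014] [52. 13.] | if in trough [ 0.58  -0.007] area 207
plat [ 0.649 -0.01 ] [12. 28.] | if in trough [ 0.641 -0.003] area 105
[0.59539422 0.12395106 0.0640489 ]
```

```bash
python3 -m inch '[{"claw":-1,"travel":[0.1,-0.2,0],"turn":0},{"claw":-1,"travel":[0.208,-0.42,0],"turn":0},{"claw":-1,"travel":[0.208,-0.42,0],"turn":0},{"claw":-1,"travel":[0.208,-0.42,-0.1],"turn":0},{"claw":-1,"travel":[0.208,-0.42,-0.18],"turn":0}]'
python3 -m inch '[{"claw":-1,"travel":[0,0,-0.04],"turn":0},{"claw":-1,"travel":[0,0,-0.07],"turn":0},{"claw":-1,"travel":[0,0,-0.07],"turn":0},{"claw":-1,"travel":[0,0,-0.07],"turn":0}]'
python3 -m inch '[{"claw":-1,"travel":[0,0.03,0],"turn":0},{"claw":-1,"travel":[-0.001,0.07,0],"turn":0},{"claw":-1,"travel":[-0.002,0.11,0],"turn":0},{"claw":-1,"travel":[-0.003,0.15,0],"turn":0},{"claw":-1,"travel":[-0.004,0.19,0],"turn":0}]'
python3 -c "from h import *;look()"
```

```text
clock: 18.45
position: [0.6345, 0.0393, 0.0228]
ee_rot: [0.0, 0.699, 0.715, 0.0]
contact_force: [-0.5, -0.1, -1.3]
width: 0.0001
gripper_force: 0.0
clock: 18.85
position: [0.6349, 0.0401, 0.0096]
ee_rot: [0.0, 0.699, 0.715, 0.0]
contact_force: [-0.6, 0.0, 0.4]
width: 0.0001
gripper_force: 0.0
clock: 19.35
position: [0.6337, 0.079, 0.0093]
ee_rot: [0.0, 0.699, 0.715, 0.0]
contact_force: [-0.8, -0.2, 0.4]
width: 0.0003
gripper_force: 0.1
plat [ 0.531 -0.017] [13. 54.] | if in trough [ 0.521 -0.011] area 182
plat [ 0.589 -0.014] [52. 13.] | if in trough [ 0.58  -0.007] area 206
plat [ 0.649 -0.011] [12. 28.] | if in trough [ 0.642 -0.004] area 108
[0.63348712 0.08024256 0.00919361]
```

```bash
python3 -m inch '[{"claw":-1,"travel":[0,0.04,0],"turn":0},{"claw":-1,"travel":[0,0.08,0],"turn":0},{"claw":-1,"travel":[-0.002,0.12,0],"turn":0},{"claw":-1,"travel":[-0.003,0.16,0],"turn":0},{"claw":-1,"travel":[-0.004,0.2,0],"turn":0}]'
python3 -m inch '[{"claw":-1,"travel":[0,0.03,0],"turn":0},{"claw":-1,"travel":[0,0.035,0],"turn":0},{"claw":-1,"travel":[0,0.035,0],"turn":0},{"claw":-1,"travel":[0,0.035,0.1],"turn":0},{"claw":-1,"travel":[0,0.035,0.25],"turn":0}]'
python3 -c "from h import *;look()"
```

```text
clock: 19.9
position: [0.6328, 0.1187, 0.0091]
ee_rot: [-0.0, 0.699, 0.715, 0.0]
contact_force: [-0.6, 0.3, 0.1]
width: 0.0
gripper_force: 0.0
clock: 20.4
position: [0.631, 0.1244, 0.0575]
ee_rot: [-0.002, 0.699, 0.715, -0.002]
contact_force: [0.1, -0.0, 1.3]
width: 0.0001
gripper_force: 0.0
plat [0.535 0.149] [12. 30.] | if in trough [0.524 0.16 ] area 87
plat [0.609 0.126] [13. 29.] | if in trough [0.6   0.137] area 92
plat [0.639 0.149] [31. 12.] | if in trough [0.632 0.16 ] area 94
plat [ 0.532 -0.017] [13. 54.] | if in trough [ 0.521 -0.011] area 183
plat [ 0.589 -0.014] [52. 14.] | if in trough [ 0.58  -0.007] area 208
plat [ 0.649 -0.011] [12. 28.] | if in trough [ 0.642 -0.004] area 107
[0.63546233 0.124803   0.06423883]
```

```bash
python3 -m inch '[{"claw":-1,"travel":[0.02,-0.21,0],"turn":0},{"claw":-1,"travel":[0.03,-0.43,0],"turn":0},{"claw":-1,"travel":[0.045,-0.64,0],"turn":0},{"claw":-1,"travel":[0.06,-0.853,0],"turn":0},{"claw":-1,"travel":[0.06,-0.853,0],"turn":0}]'
python3 -m inch '[{"claw":-1,"travel":[0,0,-0.08],"turn":0},{"claw":-1,"travel":[0,0,-0.16],"turn":0},{"claw":-1,"travel":[0,0,-0.22],"turn":0},{"claw":-1,"travel":[0,0,-0.25],"turn":0},{"claw":-1,"travel":[0,0,-0.25],"turn":0}]'
python3 -m inch '[{"claw":-1,"travel":[0,0.03,0],"turn":0},{"claw":-1,"travel":[-0.001,0.07,0],"turn":0},{"claw":-1,"travel":[-0.002,0.11,0],"turn":0},{"claw":-1,"travel":[-0.003,0.15,0],"turn":0},{"claw":-1,"travel":[-0.004,0.19,0],"turn":0}]'
python3 -c "from h import *;look()"
```

```text
clock: 20.95
position: [0.6457, -0.0518, 0.0593]
ee_rot: [0.002, 0.701, 0.713, -0.001]
contact_force: [0.1, 0.8, 0.6]
width: 0.0
gripper_force: 0.0
clock: 21.45
position: [0.6442, -0.0452, 0.0081]
ee_rot: [-0.001, 0.699, 0.715, -0.0]
contact_force: [0.0, 0.0, -0.6]
width: 0.0001
gripper_force: 0.0
clock: 21.95
position: [0.6442, -0.0067, 0.0095]
ee_rot: [0.0, 0.699, 0.715, 0.0]
contact_force: [-0.0, -0.3, 0.4]
width: -0.0004
gripper_force: 0.1
plat [0.609 0.127] [13. 29.] | if in trough [0.6   0.137] area 88
plat [0.639 0.15 ] [30. 12.] | if in trough [0.632 0.161] area 90
plat [ 0.532 -0.018] [12. 54.] | if in trough [ 0.522 -0.011] area 182
plat [ 0.589 -0.014] [52. 13.] | if in trough [ 0.58  -0.007] area 200
[ 0.64399971 -0.00536056  0.00942107]
```

```bash
python3 -m inch '[{"claw":-1,"travel":[0,0.04,0],"turn":0},{"claw":-1,"travel":[-0.005,0.08,0],"turn":0},{"claw":-1,"travel":[-0.01,0.12,0],"turn":0},{"claw":-1,"travel":[-0.015,0.16,0],"turn":0},{"claw":-1,"travel":[-0.02,0.2,0],"turn":0}]'
python3 -c "from h import *;look()"
python3 -m inch '[{"claw":-1,"travel":[0,0.04,0],"turn":0},{"claw":-1,"travel":[-0.001,0.08,0],"turn":0},{"claw":-1,"travel":[-0.002,0.12,0],"turn":0},{"claw":-1,"travel":[-0.003,0.16,0],"turn":0},{"claw":-1,"travel":[-0.004,0.2,0],"turn":0}]'
python3 -c "from h import *;look()"
```

```text
clock: 22.5
position: [0.6398, 0.0331, 0.0091]
ee_rot: [-0.0, 0.699, 0.715, -0.0]
contact_force: [0.2, -0.4, 0.7]
width: -0.0001
gripper_force: 0.1
plat [0.61  0.136] [ 6. 11.] | if in trough [0.601 0.147] area 19
plat [0.639 0.15 ] [30. 12.] | if in trough [0.632 0.161] area 90
plat [ 0.531 -0.018] [13. 55.] | if in trough [ 0.521 -0.011] area 185
plat [ 0.589 -0.014] [52. 14.] | if in trough [ 0.58  -0.007] area 206
plat [0.658 0.037] [12. 14.] | if in trough [0.651 0.045] area 51
[0.6395633  0.03437761 0.0090738 ]
clock: 23.05
position: [0.6392, 0.0731, 0.0091]
ee_rot: [0.0, 0.699, 0.715, 0.0]
contact_force: [-0.5, 0.6, -0.2]
width: -0.0001
gripper_force: 0.0
plat [0.64  0.152] [28. 12.] | if in trough [0.632 0.163] area 74
plat [ 0.531 -0.017] [13. 54.] | if in trough [ 0.521 -0.011] area 182
plat [0.66  0.048] [12. 29.] | if in trough [0.653 0.057] area 104
plat [ 0.589 -0.014] [52. 13.] | if in trough [ 0.58  -0.007] area 205
[0.63914753 0.0743984  0.00910981]
```

s3 slipped off the +x side of the fingertips. I'll get its pose from the picture and go behind it again.

```bash
python3 -m inch '[{"claw":-1,"travel":[0,0,0.15],"turn":0},{"claw":-1,"travel":[0,0,0.25],"turn":0},{"claw":-1,"travel":[0,0,0.25],"turn":0}]'
python3 - <<'E'
from h import *
look()
im=cv2.imread('pics/last_scene.png');m=cv2.inRange(cv2.cvtColor(im,cv2.COLOR_BGR2HSV),(12,90,60),(35,255,255))
ys,xs=np.where(m);w=pix2w('scene',np.c_[xs,ys],.030)[:,:2]
k=(np.hypot(*(w-[.659,.048]).T)<.022);w=w[k];e,v=np.linalg.eigh(np.cov(w.T));print(w.mean(0)-[.002,0],np.degrees(np.arctan2(v[1,1],v[0,1])),w.min(0),w.max(0))
E
```

```text
clock: 23.4
position: [0.6418, 0.0726, 0.0623]
ee_rot: [0.002, 0.699, 0.715, 0.002]
contact_force: [1.2, -0.1, 0.3]
width: 0.0002
gripper_force: 0.0
plat [ 0.531 -0.018] [13. 55.] | if in trough [ 0.521 -0.011] area 182
plat [0.66  0.049] [12. 29.] | if in trough [0.653 0.057] area 104
plat [ 0.589 -0.014] [52. 13.] | if in trough [ 0.58  -0.007] area 205
[0.64044229 0.07249203 0.06054319]
[0.65822908 0.04854214] 99.36383782901909 [0.65338216 0.03501925] [0.66740709 0.0627233 ]
```

```bash
python3 -m inch '[{"claw":-1,"travel":[0.05,-0.16,0],"turn":0},{"claw":-1,"travel":[0.1,-0.322,0],"turn":0},{"claw":-1,"travel":[0.1,-0.322,0],"turn":0},{"claw":-1,"travel":[0.1,-0.322,-0.1],"turn":0},{"claw":-1,"travel":[0.1,-0.322,-0.18],"turn":0}]'
python3 -m inch '[{"claw":-1,"travel":[0,0,-0.04],"turn":0},{"claw":-1,"travel":[0,0,-0.07],"turn":0},{"claw":-1,"travel":[0,0,-0.07],"turn":0},{"claw":-1,"travel":[0,0,-0.07],"turn":0}]'
python3 -m inch '[{"claw":-1,"travel":[0,0.04,0],"turn":0},{"claw":-1,"travel":[-0.001,0.08,0],"turn":0},{"claw":-1,"travel":[-0.002,0.12,0],"turn":0},{"claw":-1,"travel":[-0.003,0.16,0],"turn":0},{"claw":-1,"travel":[-0.004,0.2,0],"turn":0}]'
python3 -c "from h import *;look()"
python3 -m inch '[{"claw":-1,"travel":[0,0.04,0],"turn":0},{"claw":-1,"travel":[-0.001,0.08,0],"turn":0},{"claw":-1,"travel":[-0.002,0.1,0],"turn":0},{"claw":-1,"travel":[-0.002,0.1,0],"turn":0}]'
python3 -c "from h import *;look()"
```

```text
clock: 23.95
position: [0.6582, 0.0081, 0.0215]
ee_rot: [-0.001, 0.699, 0.715, -0.0]
contact_force: [-0.6, 0.3, 0.5]
width: 0.0002
gripper_force: 0.0
clock: 24.35
position: [0.6596, 0.0082, 0.0094]
ee_rot: [0.0, 0.699, 0.715, 0.0]
contact_force: [0.4, -0.8, 0.6]
width: 0.0002
gripper_force: 0.0
clock: 24.85
position: [0.6584, 0.049, 0.0093]
ee_rot: [0.0, 0.699, 0.715, 0.0]
contact_force: [0.2, -0.1, 0.2]
width: -0.0002
gripper_force: 0.1
plat [0.64  0.152] [28. 12.] | if in trough [0.632 0.163] area 76
plat [ 0.532 -0.018] [13. 55.] | if in trough [ 0.521 -0.011] area 183
plat [ 0.589 -0.014] [52. 13.] | if in trough [ 0.58  -0.007] area 203
[0.65829978 0.05029666 0.0092346 ]
clock: 25.3
position: [0.658, 0.0687, 0.0091]
ee_rot: [-0.0, 0.699, 0.715, 0.0]
contact_force: [-0.2, -0.4, -0.5]
width: -0.0
gripper_force: 0.0
plat [0.535 0.143] [11. 22.] | if in trough [0.525 0.154] area 48
plat [ 0.532 -0.018] [13. 55.] | if in trough [ 0.521 -0.011] area 183
plat [ 0.589 -0.014] [52. 13.] | if in trough [ 0.58  -0.007] area 203
[0.65801664 0.06821857 0.00908916]
```

```bash
python3 -m inch '[{"claw":-1,"travel":[0,0.04,0],"turn":0},{"claw":-1,"travel":[-0.001,0.08,0],"turn":0},{"claw":-1,"travel":[-0.002,0.12,0],"turn":0},{"claw":-1,"travel":[-0.003,0.16,0],"turn":0},{"claw":-1,"travel":[-0.004,0.2,0],"turn":0}]'
python3 -m inch '[{"claw":-1,"travel":[0,0.04,0],"turn":0},{"claw":-1,"travel":[0,0.085,0],"turn":0},{"claw":-1,"travel":[0,0.09,0],"turn":0},{"claw":-1,"travel":[0,0.09,0.1],"turn":0},{"claw":-1,"travel":[0,0.09,0.3],"turn":0}]'
python3 -c "from h import *;look()"
```

```text
clock: 25.85
position: [0.6572, 0.1088, 0.0091]
ee_rot: [0.0, 0.699, 0.715, 0.0]
contact_force: [-0.3, 0.4, 0.6]
width: 0.0001
gripper_force: 0.0
clock: 26.35
position: [0.6543, 0.1257, 0.0661]
ee_rot: [-0.003, 0.699, 0.715, -0.003]
contact_force: [0.5, -0.4, 0.3]
width: 0.0001
gripper_force: 0.0
plat [0.535 0.149] [12. 30.] | if in trough [0.524 0.16 ] area 87
plat [0.609 0.126] [13. 29.] | if in trough [0.6   0.137] area 86
plat [0.641 0.143] [22. 11.] | if in trough [0.633 0.154] area 53
plat [0.666 0.15 ] [12. 30.] | if in trough [0.659 0.161] area 93
plat [ 0.531 -0.017] [13. 54.] | if in trough [ 0.521 -0.011] area 181
plat [ 0.589 -0.014] [52. 14.] | if in trough [ 0.58  -0.007] area 207
[0.66029355 0.12626211 0.07569671]
```

All four now look to be in the trough. I'll pull the arm back and check from the top camera.

```bash
python3 -m inch '[{"claw":-1,"travel":[0,0,0.2],"turn":0},{"claw":-1,"travel":[0,0,0.4],"turn":0},{"claw":-1,"travel":[0,0,0.6],"turn":0},{"claw":-1,"travel":[0,0,0.6],"turn":0}]'
python3 -m inch '[{"claw":-1,"travel":[-0.6,-0.95,0],"turn":0},{"claw":-1,"travel":[-0.6,-0.95,0],"turn":0},{"claw":-1,"travel":[-0.6,-0.95,0],"turn":0},{"claw":-1,"travel":[-0.6,-0.95,0],"turn":0},{"claw":-1,"travel":[-0.6,-0.95,0],"turn":0}]'
python3 -m inch '[{"claw":-1,"travel":[-0.6,-0.95,0],"turn":0},{"claw":-1,"travel":[-0.6,-0.95,0],"turn":0},{"claw":-1,"travel":[-0.6,-0.95,0],"turn":0},{"claw":-1,"travel":[-0.6,-0.95,0],"turn":0},{"claw":-1,"travel":[-0.6,-0.95,0],"turn":0}]'
python3 -m inch '[{"claw":-1,"travel":[-0.3,-0.7,0],"turn":0},{"claw":-1,"travel":[-0.3,-0.7,0],"turn":0},{"claw":-1,"travel":[-0.3,-0.7,0],"turn":0},{"claw":-1,"travel":[-0.3,-0.7,0],"turn":0},{"claw":-1,"travel":[-0.3,-0.7,0],"turn":0}]'
python3 - <<'E'
from h import *
look();look('top')
im=cv2.imread('pics/last_top.png');cv2.imwrite('pics/final.png',cv2.resize(im[120:345,285:485],None,fx=2.6,fy=2.6,interpolation=cv2.INTER_CUBIC))
E
```

```text
clock: 26.8
position: [0.6612, 0.1262, 0.1965]
ee_rot: [0.005, 0.699, 0.715, 0.005]
contact_force: [0.5, -0.2, 1.6]
width: 0.0
gripper_force: 0.0
clock: 27.3
position: [0.5345, -0.0668, 0.1887]
ee_rot: [-0.0, 0.7, 0.714, -0.001]
contact_force: [1.4, 0.4, -0.2]
width: -0.0001
gripper_force: 0.0
clock: 27.8
position: [0.4148, -0.2569, 0.1888]
ee_rot: [0.0, 0.7, 0.714, -0.001]
contact_force: [-0.1, -0.5, 0.5]
width: -0.0003
gripper_force: 0.0
clock: 28.3
position: [0.3563, -0.3949, 0.1884]
ee_rot: [-0.001, 0.7, 0.714, 0.0]
contact_force: [-0.4, 0.0, 0.1]
width: -0.0
gripper_force: 0.0
plat [0.535 0.149] [12. 30.] | if in trough [0.524 0.16 ] area 86
plat [0.609 0.127] [13. 29.] | if in trough [0.6   0.137] area 88
plat [0.639 0.15 ] [30. 12.] | if in trough [0.632 0.161] area 90
plat [0.665 0.15 ] [30. 12.] | if in trough [0.658 0.161] area 90
plat [ 0.531 -0.018] [13. 54.] | if in trough [ 0.521 -0.011] area 182
plat [ 0.589 -0.014] [52. 13.] | if in trough [ 0.58  -0.007] area 203
[ 0.35685243 -0.39362555  0.18849381]
plat [0.653 0.158] [23. 10.] | if in trough [0.656 0.159] area 78
plat [0.627 0.157] [25. 11.] | if in trough [0.629 0.158] area 83
plat [ 0.587 -0.014] [50. 12.] | if in trough [ 0.588 -0.016] area 167
plat [0.606 0.126] [25. 11.] | if in trough [0.608 0.126] area 82
plat [ 0.53  -0.018] [12. 50.] | if in trough [ 0.53 -0.02] area 170
plat [0.522 0.157] [25.  9.] | if in trough [0.523 0.158] area 80
[ 0.35723377 -0.3929327   0.18866837]
```

View pics/final.png

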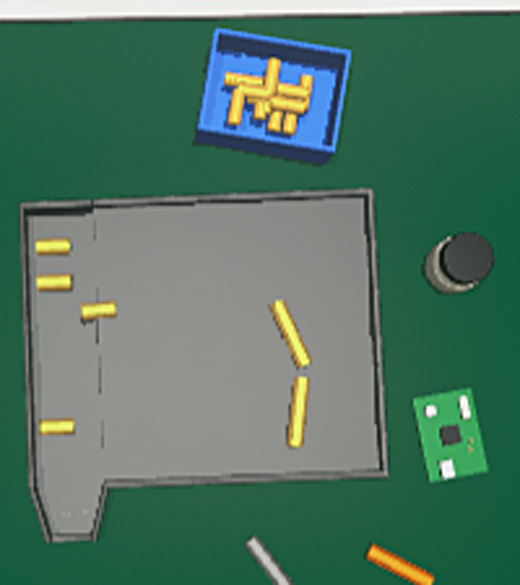

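Three shorts lie in the trough, at (53,246), (53,283) and (57,427). s1 still straddles the edge at (99,311), so I'll go back and push it over. The longs are in place at (290,333) and (298,412).

```bash
python3 -m inch '[{"claw":-1,"travel":[0.3,0.7,0],"turn":0},{"claw":-1,"travel":[0.3,0.7,0],"turn":0},{"claw":-1,"travel":[0.3,0.7,0],"turn":0},{"claw":-1,"travel":[0.3,0.7,0],"turn":0}]'
python3 -m inch '[{"claw":-1,"travel":[0.6,0.95,0],"turn":0},{"claw":-1,"travel":[0.6,0.95,0],"turn":0},{"claw":-1,"travel":[0.6,0.95,0],"turn":0},{"claw":-1,"travel":[0.6,0.95,0],"turn":0},{"claw":-1,"travel":[0.6,0.95,0],"turn":0}]'
python3 -m inch '[{"claw":-1,"travel":[0.34,0.75,0],"turn":0},{"claw":-1,"travel":[0.34,0.75,0],"turn":0},{"claw":-1,"travel":[0.34,0.75,0],"turn":0},{"claw":-1,"travel":[0.34,0.75,0],"turn":0},{"claw":-1,"travel":[0.34,0.75,0],"turn":0}]'
```

```text
clock: 28.8
position: [0.4185, -0.2467, 0.1892]
ee_rot: [-0.001, 0.696, 0.718, 0.002]
contact_force: [-0.2, 0.0, -0.0]
width: -0.0002
gripper_force: 0.0
clock: 29.3
position: [0.5386, -0.0597, 0.1893]
ee_rot: [0.0, 0.697, 0.717, 0.001]
contact_force: [-0.0, -1.1, -0.3]
width: -0.0005
gripper_force: 0.0
clock: 29.8
position: [0.6053, 0.0886, 0.1887]
ee_rot: [-0.0, 0.697, 0.717, -0.0]
contact_force: [0.2, -0.4, 0.1]
width: 0.0
gripper_force: 0.0
```

```bash
python3 -m inch '[{"claw":-1,"travel":[0,0,-0.2],"turn":0},{"claw":-1,"travel":[0,0,-0.4],"turn":0},{"claw":-1,"travel":[0,0,-0.6],"turn":0},{"claw":-1,"travel":[0,0,-0.75],"turn":0},{"claw":-1,"travel":[0,0,-0.8],"turn":0}]'
python3 -m inch '[{"claw":-1,"travel":[0,0,-0.04],"turn":0},{"claw":-1,"travel":[0,0,-0.08],"turn":0},{"claw":-1,"travel":[0,0,-0.097],"turn":0},{"claw":-1,"travel":[0,0,-0.097],"turn":0},{"claw":-1,"travel":[0,0,-0.097],"turn":0}]'
python3 -m inch '[{"claw":-1,"travel":[0,0.03,0],"turn":0},{"claw":-1,"travel":[0,0.07,0],"turn":0},{"claw":-1,"travel":[0,0.11,0],"turn":0},{"claw":-1,"travel":[0,0.15,0],"turn":0},{"claw":-1,"travel":[0,0.19,0],"turn":0}]'
python3 -m inch '[{"claw":-1,"travel":[0,0.03,0],"turn":0},{"claw":-1,"travel":[0,0.03,0],"turn":0},{"claw":-1,"travel":[0,0.03,0.1],"turn":0},{"claw":-1,"travel":[0,0.03,0.3],"turn":0},{"claw":-1,"travel":[0,0.03,0.5],"turn":0}]'
python3 -c "from h import *;look()"
```

```text
clock: 30.3
position: [0.6015, 0.0841, 0.026]
ee_rot: [-0.002, 0.699, 0.715, -0.003]
contact_force: [-0.6, 0.6, 0.4]
width: -0.0002
gripper_force: 0.0
clock: 30.8
position: [0.6059, 0.086, 0.0106]
ee_rot: [0.001, 0.699, 0.715, 0.001]
contact_force: [0.0, -0.3, -0.2]
width: -0.0002
gripper_force: 0.0
clock: 31.3
position: [0.6052, 0.125, 0.0097]
ee_rot: [0.0, 0.699, 0.715, 0.0]
contact_force: [0.5, 0.7, -1.0]
width: 0.0004
gripper_force: 0.0
clock: 31.8
position: [0.6045, 0.1297, 0.1099]
ee_rot: [-0.001, 0.699, 0.715, -0.001]
contact_force: [1.8, 0.7, 0.6]
width: 0.0001
gripper_force: 0.0
plat [0.535 0.149] [12. 30.] | if in trough [0.524 0.16 ] area 86
plat [0.617 0.147] [13. 30.] | if in trough [0.608 0.158] area 90
plat [0.639 0.15 ] [30. 12.] | if in trough [0.632 0.161] area 92
plat [0.665 0.15 ] [12. 31.] | if in trough [0.658 0.161] area 93
plat [ 0.531 -0.017] [13. 54.] | if in trough [ 0.521 -0.011] area 184
plat [ 0.589 -0.014] [52. 13.] | if in trough [ 0.58  -0.007] area 207
[0.60939062 0.13020235 0.11799602]
```

```bash
python3 -m inch '[{"claw":-1,"travel":[0,0,0.2],"turn":0},{"claw":-1,"travel":[0,0,0.4],"turn":0},{"claw":-1,"travel":[0,0,0.4],"turn":0}]'
python3 -m inch '[{"claw":-1,"travel":[-0.6,-0.95,0],"turn":0},{"claw":-1,"travel":[-0.6,-0.95,0],"turn":0},{"claw":-1,"travel":[-0.6,-0.95,0],"turn":0},{"claw":-1,"travel":[-0.6,-0.95,0],"turn":0},{"claw":-1,"travel":[-0.6,-0.95,0],"turn":0}]'
python3 -m inch '[{"claw":-1,"travel":[-0.6,-0.95,0],"turn":0},{"claw":-1,"travel":[-0.6,-0.95,0],"turn":0},{"claw":-1,"travel":[-0.6,-0.95,0],"turn":0},{"claw":-1,"travel":[-0.6,-0.95,0],"turn":0},{"claw":-1,"travel":[-0.6,-0.95,0],"turn":0}]'
python3 -m inch '[{"claw":-1,"travel":[0,-0.7,0],"turn":0},{"claw":-1,"travel":[0,-0.7,0],"turn":0},{"claw":-1,"travel":[0,-0.7,0],"turn":0},{"claw":-1,"travel":[0,-0.7,0],"turn":0},{"claw":-1,"travel":[0,-0.7,0],"turn":0}]' | head -2
python3 -c "
from h import *
look();look('top')"
```

```text
clock: 32.15
position: [0.6091, 0.1301, 0.1962]
ee_rot: [0.004, 0.699, 0.715, 0.005]
contact_force: [0.4, -0.4, 1.2]
width: 0.0001
gripper_force: 0.0
clock: 32.65
position: [0.4823, -0.0626, 0.1891]
ee_rot: [-0.0, 0.7, 0.715, -0.001]
contact_force: [0.4, 0.9, -0.0]
width: -0.0001
gripper_force: 0.0
clock: 33.15
position: [0.3628, -0.2528, 0.1893]
ee_rot: [0.0, 0.7, 0.714, -0.001]
contact_force: [0.4, 0.1, 0.0]
width: 0.0001
gripper_force: 0.0
clock: 33.65
position: [0.3645, -0.3902, 0.1886]
plat [0.535 0.149] [12. 30.] | if in trough [0.524 0.16 ] area 86
plat [0.616 0.147] [12. 30.] | if in trough [0.608 0.158] area 88
plat [0.639 0.15 ] [30. 12.] | if in trough [0.632 0.161] area 90
plat [0.665 0.15 ] [12. 31.] | if in trough [0.658 0.161] area 92
plat [ 0.531 -0.018] [13. 54.] | if in trough [ 0.521 -0.011] area 181
plat [ 0.589 -0.014] [52. 13.] | if in trough [ 0.58  -0.007] area 203
[ 0.36461948 -0.38914975  0.18883506]
plat [0.653 0.158] [23. 10.] | if in trough [0.656 0.159] area 78
plat [0.627 0.157] [25. 11.] | if in trough [0.629 0.158] area 83
plat [ 0.587 -0.014] [50. 12.] | if in trough [ 0.588 -0.016] area 167
plat [0.604 0.156] [25. 10.] | if in trough [0.605 0.157] area 82
plat [ 0.53  -0.018] [12. 50.] | if in trough [ 0.53 -0.02] area 172
plat [0.522 0.157] [25.  9.] | if in trough [0.523 0.158] area 80
[ 0.36481197 -0.38867075  0.18914982]
```

Both cameras agree that all four shorts are at trough height and that the longs have not moved.

```bash
python3 -c "from rig import ticket;print(ticket.sign_off())"
```

```text
the job is handed in; nothing more can be done
None
```

The four short spacers are in the trough, the two long ones are still where they lay on the platform, and the job was handed in at about 34 s; my first three sweeps passed over the spacers because the fingertips sat higher than stated, and finding the right height meant one light touch on the platform of about 9 N.

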